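# Snap the test coupler onto the incubator's tilted gas port and hold it down

## Robot

A 7-joint arm with a two-finger parallel gripper is mounted at the origin on the work surface. World frame = base frame: x ahead of the robot, y to its left, z up, the work surface at z = 0. Lengths are in mm, angles in rad, forces in N, time in s.
With the tool pointing down it reaches from about 400 to 850 mm from the base axis. Payload 10.4 kg.
Tool frame: the origin (TCP) lies midway between the tips of the shut fingers; the grasp point (between the pads) lies 19 mm behind it; z points along the fingers, y is the line along which they close (so a half turn about z gives the same grasp; the last joint's range is limited). The gripper opens to 87 mm and grips with 3 to 60 N. Pads are 19 mm wide; open, the fingers measure 117 mm over their backs; the gripper's body (75 mm by 190 mm) begins 51 mm behind the grasp point.
Start: joints at [-1.17, 0.332, -0.065, 1.46, 0.022, 1.35, -0.088], TCP at [257.007, 569.736, 222.576] pointing down, gripper open.
Joint ranges: [-2.6, 2.6], [-0.5, 2.12], [-1.47, 1.34], [0.16, 2.42], [-1.27, 4.41], [0.06, 2.06], [-2.6, 2.6]. Speed limits (rad/s): [2.22, 2.22, 2.79, 2.79, 3.14, 3.14, 3.14].

## Interface

Orientations are given as a rotation vector (axis times angle).
In Python, from bench import * gives the robot as it stands. Calls block until the motion is done:
- move_to(position, orientation): joint-space move of the TCP to a pose.
- move_straight(position, rotation=None, speed=150, stop_force=None): straight line of the TCP; rotation=None keeps the orientation; speed is the mean speed in mm/s. With stop_force (N) it stops when the force on the tool has changed by that much, and returns True; else False.
- move_j(angles): joint-space move.
- set_gripper(opening, grip_force=None): opening from 0.0 (shut) to 1.0 (fully open); grip_force is the grip in N (None keeps the last); returns when the fingers have stopped.
- hold(seconds).
- inverse_kinematics(position, orientation): joint angles nearest the present ones, or None.
- camera(name): name is "side" or "top"; returns the picture (420x560x3 uint8, red, green, blue); there is no depth.
- calibration(name): a dict with "K" (3x3 intrinsics, pixels), "xyz" and "orientation" of the camera in the world. Camera axes: x right, y down, z forward; pixel columns grow to the right and rows downward; lengths in mm; the calibration is good to about 2 mm. A picture is of the moment at which its call begins. calibration takes no time and is no camera call.
A pose or a line that the arm cannot do raises Unreachable and nothing moves.
- finish_job(): hands the job in; it is judged then, once.
Trained networks look in the newest picture that a camera, given by its name, has taken for a name from the list of things; names that differ only in an ending like _2 or _b are one class to them, and where a whole thing is asked for, a point or a joint stands for the part that bears it (a point fixed in the world has none). Each returns a list of dicts, best first, with "score" (0 to 1); they miss things now and then, are a little off and sometimes report something else, mostly with a low value. They report only what shows in the picture. A call takes as long as a camera call.
- find_in(camera, thing): "centre" ([x, y, z] in mm, in world coordinates, good to about 4 mm: the middle of the surface that is visible of it).
- cut_out(camera, thing): "region" (420x560 bool, what is visible of it).
- landmark_of(camera, thing): "centre" ([x, y, z] in mm, in world coordinates, good to about 4 mm: a listed point, or the origin of a listed thing).
Readings, each from a call of its own:
- current_time_s(): time.
- current_joints(): joint angles.
- current_joint_vel(): joint speeds.
- current_joint_efforts(): joint torques, N m.
- current_tool_pos(): TCP position.
- current_eef_rot(): TCP orientation.
- current_force(): force on the tool from outside, world axes, zero at the start.
- current_ft_torque(): the same for the moment, N m.
- current_gripper_width(): opening from 0.0 (shut) to 1.0 (fully open).
- current_finger_force(): force on a finger pad.
Only numpy, scipy, OpenCV 4.12 (cv2) and the standard library are available. Lean on these libraries where they do the work, as an engineer would, in place of code of your own. Each camera call takes 0.05 s, during which the arm holds its last target. There are 200 camera calls.

## Task

Take the hand-held test coupler out of its black stand and press its round mouth squarely onto the tilted brass nipple of the stage incubator until the two spring latches snap over its lip. Keep pushing it fully home against the nipple's spring, hold it there for about two seconds, and finish while still gripping and pressing it. Leave the well plate, the small bottle and the black frame where they are.

Things in the scene. Friction and masses are not known exactly. Their poses are not given: they have to be found in the camera images.
- coupler: hand-held test coupler, 110 mm long, about 180 g, at first upright, mouth down, in the stand. Origin: centre of its open round mouth; z runs from the mouth to its dial end. From the mouth: steel lip 30 mm across to 4 mm, neck 19 mm across to 22 mm, collar 24 mm across to 26 mm. Bore 15 mm across, 22 mm deep, flat bottom. It fits the port at any turn about its axis
- coupler_grip (a point): point on the coupler's axis 76 mm from its mouth, the height to grip: in the grey square grip, 28 x 28 mm, from 26 to 100 mm (its flats face the coupler's x and y); above it a steel dial cap 28 mm across up to 110 mm
- stand: fixed black block 75 x 75 x 30 mm with a round blind hole (33 mm wide, 22 mm deep) in its top, in which the coupler stands loosely, mouth down, its mouth 8 mm above the table. Origin: centre of its underside, z up
- incubator: fixed stage-top incubator: aluminium port block 80 x 90 x 35 mm, with a flat grey chamber 140 x 125 mm, 42 mm high, behind it on its +x side (from x = 40 to 180 mm). Origin: centre of the port block's underside, z up
- port: round aluminium port, 52 mm across, tilted in the port block. Origin: on its axis, 50 mm above the table, 4 mm below its flat face; z runs outwards along the nipple, 25 degrees off vertical, leaning to the incubator's -x side. The coupler goes on along -z, its own z along the port's z. The brass nipple (12 mm across) has its cone tip at z = 40 mm when free
- port_seat (a point): point on the port's axis, 10 mm out from the port's origin: where the centre of the coupler's mouth is when fully home
- latch_gap (a point): point on the port's axis midway between the undersides of the two steel spring latches, at port z = 18.5 mm. The latches stand at y = +-20 mm, tops at z = 28.5 mm, with sloped hooks reaching to 11.5 mm from the axis. The lip spreads them as the mouth goes from port z = 25 to 19 mm (push rises to about 8 to 12 N, then eases); they snap in over it at about z = 14.5 mm
- nipple (a joint): how far the nipple is pushed into the port, 0 to 0.008 m (at its stop). The bottom of the coupler's bore meets its tip when the mouth is at port z = 18 mm; its spring pushes back with 3 N at first and 9.4 N at the stop. The latches alone keep it only at about 0.0035
- latch_l (a joint): how far the latch on the port's +y side is pushed outwards, 0 (rest, snapped in) to 0.005 m; about 0.0035 while the lip passes; spring 1.8 N per mm with 1.4 N preload
- latch_r (a joint): the same for the latch on the port's -y side
- wellplate: bystander: clear lidded six-well plate 86 x 128 x 18 mm lying on the table; origin centre of its underside
- bottle: bystander: small amber bottle, 34 mm across, 70 mm high, standing; origin centre of its underside
- frame: bystander: flat black square frame 80 x 80 x 8 mm with a 40 mm window; origin centre of its underside

How it is judged:
By the outcome, as a careful person would: the job done as asked, in the order asked, and still so for the second after the job is handed in, while the arm keeps its last pose, push and grip.
It also fails if it takes over 48 s, if anything falls off the work surface, if the arm or the gripper's body presses on something with over 40 N, if the wrist force passes 120 N, or if a joint passes its speed limit or range.

## Working session

There is one attempt and no reset: what is moved stays moved. The work goes in short steps, each a Python script; the robot and the scene stay as the last script left them, time stands still between calls to the robot, and variables do not carry over. Pictures are saved under pics/ and viewed, at most 10 in all, crops included, and the job is handed in when it is done.

```bash
mkdir -p pics; ls; cat > h.py <<'E'
from bench import *
import numpy as np, cv2
from scipy.spatial.transform import Rotation as R
def snap(c,fn): cv2.imwrite('pics/'+fn,camera(c)[:,:,::-1])
def P(X,c):
    k=calibration(c); r=R.from_rotvec(k["orientation"]).as_matrix()
    p=np.array(k["K"])@(r.T@(np.array(X,float)-k["xyz"])); return p[:2]/p[2]
E
python3 - <<'E'
from h import *
np.set_printoptions(precision=1,suppress=True)
for c in("side","top"):
    snap(c,c+"0.png"); k=calibration(c); print(c,np.array(k["K"]),k["xyz"],R.from_rotvec(k["orientation"]).as_matrix()[:,2])
    for t in("coupler","coupler_grip","stand","incubator","port","port_seat","latch_gap"):
        print(t,[(np.array(d["centre"]),round(d["score"],2)) for d in landmark_of(c,t)[:2]])
    for t in("coupler","stand","incubator","port","wellplate","bottle","frame"):
        print("find",t,[(np.array(d["centre"]),round(d["score"],2)) for d in find_in(c,t)[:2]])
print(current_eef_rot(),current_force(),current_time_s())
E
```

```text
pics
side [[420.2   0.  279.4]
 [  0.  420.2 216. ]
 [  0.    0.    1. ]] [415.9 771.5 604.7] [ 0.1 -0.8 -0.6]
coupler [(array([618.7, 209.8,   5.6]), 0.68)]
coupler_grip [(array([617.9, 216.2,  84.5]), 0.85)]
stand [(array([616. , 215.6,  -0.7]), 0.94)]
incubator [(array([ 536.2, -133.8,   -0.6]), 0.95)]
port [(array([ 536. , -138.5,   51.1]), 0.86), (array([ 528.2, -136.3,   61. ]), 0.17)]
port_seat [(array([ 527. , -137.8,   58.8]), 0.8), (array([616.2, 212.4,  86.2]), 0.58)]
latch_gap [(array([ 527.6, -137.8,   64.8]), 0.79), (array([ 420.3, -430. ,    0.7]), 0.69)]
find coupler [(array([616.9, 219.8,  85.5]), 0.83)]
find stand [(array([606.2, 236.8,  29.5]), 0.94), (array([ 419.9, -419.7,    4. ]), 0.59)]
find incubator []
find port [(array([ 537.6, -118.3,   57.3]), 0.95)]
find wellplate [(array([404.9, 397.1,  18. ]), 0.75)]
find bottle [(array([405. ,   2.5,  36.8]), 0.66), (array([605. , 239.3,  29.7]), 0.22)]
find frame [(array([ 417.2, -420.1,    8.5]), 0.81), (array([605.1, 237.2,  28.3]), 0.59)]
top [[457.8   0.  280.1]
 [  0.  457.8 213.7]
 [  0.    0.    1. ]] [ 376.2 
[... 158 characters left out ...]
,   2. ]), 0.66), (array([619.7, 213.5,   8. ]), 0.33)]
incubator []
port []
port_seat [(array([ 528.8, -142. ,   62.8]), 0.81)]
latch_gap [(array([ 529.7, -139.9,   66.3]), 0.76), (array([ 538.1, -134.1,   51.1]), 0.2)]
find coupler [(array([612.6, 206.3, 108.1]), 0.58)]
find stand [(array([605.4, 204.1,  29.8]), 0.82)]
find incubator [(array([ 610.4, -106.8,   39. ]), 0.71), (array([610.6, 207. , 102.5]), 0.48)]
find port [(array([ 536.9, -130.8,   55.6]), 0.92), (array([609.2, 205.4, 103.8]), 0.36)]
find wellplate [(array([407.1, 419.3,  18.1]), 0.77)]
find bottle [(array([402.7, -12.4,  44.5]), 0.49)]
find frame [(array([ 422.2, -430.5,    6.5]), 0.84)]
[0.7 3.1 0. ] [-0.5 -0.  -0.6] 1.5
```

```bash
python3 - <<'E'
import cv2
s=cv2.imread('pics/side0.png');t=cv2.imread('pics/top0.png')
cv2.imwrite('pics/both.png',cv2.resize(cv2.vconcat([s,t]),(800,1200))[:600]) 
cv2.imwrite('pics/t2.png',cv2.resize(t,(800,600)))
E
```

```text
(no output)
```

View pics/both.png

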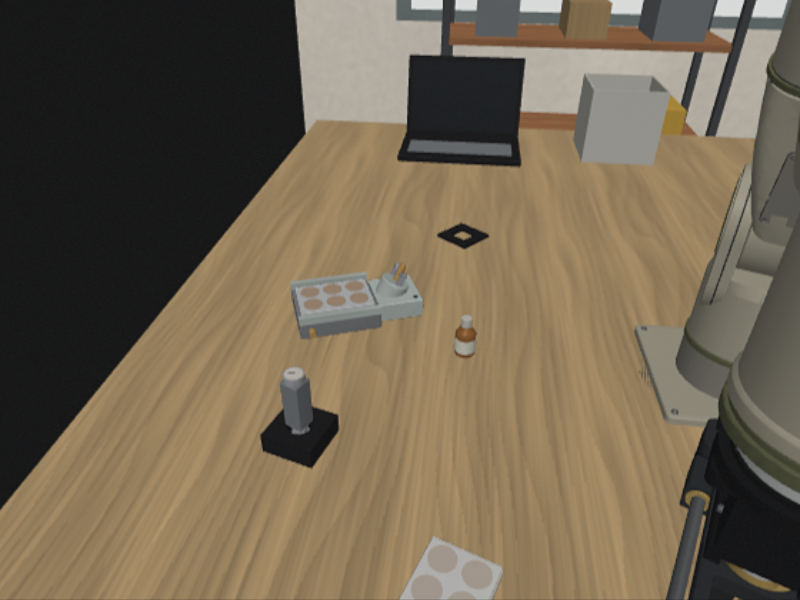

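View pics/t2.png

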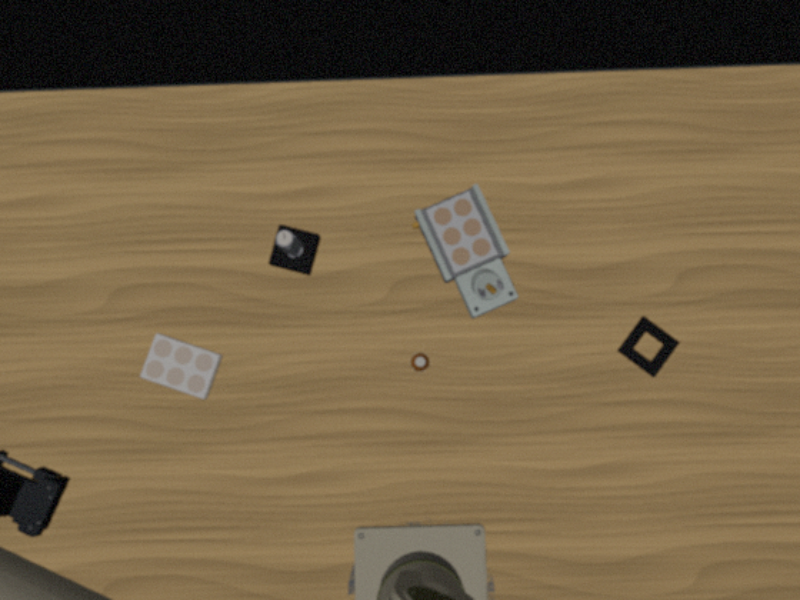

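The side view shows the coupler upright in the stand (about 297,400 in the 800 px picture), with the port and nipple at about (397,280). In the top view the coupler is at (287,240) and the port at (487,288), with the chamber up and to the left, so incubator yaw is about 24°. Next I'll fit the poses to the masks.

```bash
cat > fit.py <<'E'
from h import *
from scipy.optimize import minimize
def Pm(X,k):
    r=R.from_rotvec(k["orientation"]).as_matrix(); p=(X-k["xyz"])@r@np.array(k["K"]).T; return p[:,:2]/p[:,2:]
def box(x0,x1,y0,y1,z0,z1): return np.array([[x,y,z] for x in(x0,x1) for y in(y0,y1) for z in(z0,z1)],float)
def cyl(r,z0,z1): a=np.arange(0,2*np.pi,.25); return np.array([[r*np.cos(t),r*np.sin(t),z] for t in a for z in(z0,z1)])
tilt=R.from_euler('y',-25,degrees=True)
MOD={"stand":[box(-37.5,37.5,-37.5,37.5,0,30)],
 "incubator":[box(-40,40,-45,45,0,35),box(40,180,-62.5,62.5,0,42)],
 "coupler":[box(-14,14,-14,14,26,100),cyl(14,100,110),cyl(12,22,26),cyl(9.5,4,22)]}
def sil(parts,T,k,S=8):
    m=np.zeros((420,560),np.uint8)
    x=[Pm(T(p),k) for p in parts]; al=np.vstack(x); o=np.floor(al.min(0))-6; n=(np.ceil(al.max(0))-o+8).astype(int)
    big=np.zeros((n[1]*S,n[0]*S),np.uint8)
    for q in x: cv2.fillConvexPoly(big,cv2.convexHull(np.round(((q-o+.5)*S-.5)*16).astype(np.int32)),255,shift=4)
    return cv2.resize(big,(n[0],n[1]),interpolation=cv2.INTER_AREA)/255.,o.astype(int)
def cost(parts,T,obs):
    c=0
    for k,m in obs:
        s,o=sil(parts,T,k); h,w=s.shape; full=np.zeros(m.shape)
        full[o[1]:o[1]+h,o[0]:o[0]+w]=s
        c+=((full-m)**2).sum()
    return c
E
python3 - <<'E'
from fit import *
import pickle
M={};I={}
for c in("side","top"):
    for t in MOD: M[c,t]=[]
    I[c]=[]
    for i in range(4):
        I[c].append(camera(c))
        for t in MOD:
            d=cut_out(c,t)
            if d and d[0]["score"]>.4: M[c,t].append(d[0]["region"].astype(float))
pickle.dump((M,I),open('m.pkl','wb'))
init={"stand":(616,216,0),"incubator":(536,-135,.42),"coupler":(618,212,0)}
for t in MOD:
    print(t,{c:[int(m.sum()) for m in M[c,t]] for c in("side","top")})
    for cs in(("side",),("top",),("side","top")):
        obs=[(calibration(c),np.median(M[c,t],axis=0)) for c in cs if M[c,t]]
        if not obs: continue
        z=8 if t=="coupler" else 0
        best=None
        for y0 in ([init[t][2]] if t=="incubator" else [-.4,0,.4,.7]):
            f=lambda v:cost(MOD[t],lambda p:p@R.from_euler('z',v[2]*.02).as_matrix().T+[v[0],v[1],z],obs)
            v0=np.array([*init[t][:2],y0/.02])
            r=minimize(f,v0,method="Nelder-Mead",options=dict(initial_simplex=v0+np.vstack([np.zeros(3),np.diag([5,5,6])]),xatol=.05,fatol=.05))
            if best is None or r.fun<best.fun: best=r
        print(cs,best.x*[1,1,np.degrees(.02)],round(best.fun,1))
rows=[]
for a,b in(((616,214,60),(550,-110,45)),):
    for p in(a,b):
        r=[]
        for c in("side","top"):
            im=np.mean(I[c],axis=0).astype(np.uint8)[:,:,::-1]; u=P(p,c).astype(int); print(c,p,u)
            r.append(cv2.resize(im[u[1]-30:u[1]+30,u[0]-40:u[0]+40],(400,300),interpolation=cv2.INTER_CUBIC))
        rows.append(cv2.hconcat(r))
cv2.imwrite('pics/crops.png',cv2.vconcat(rows)); print(current_time_s())
E
```

```text
stand {'side': [1373, 1260, 1342, 1347], 'top': [660, 730, 636, 725]}
('side',) [615.97469018 212.01009711  73.54328038] 385.6
('top',) [618.08201297 211.39210581 -17.05403666] 237.2
('side', 'top') [616.67968177 211.76738968  73.4284338 ] 645.1
incubator {'side': [3340, 3338, 3223, 3229], 'top': [3753, 3871, 3801, 3776]}
('side',) [ 533.69676929 -136.50514762   22.38883488] 118.9
('top',) [ 534.01180187 -137.09018363   22.31889891] 83.9
('side', 'top') [ 533.79470487 -137.1663574    22.5043485 ] 204.1
coupler {'side': [829, 835, 859, 887], 'top': [257, 243, 235, 243]}
('side',) [616.60678212 210.8308666   43.88538372] 47.9
('top',) [616.67924825 210.57009127 -31.13223837] 9.5
('side', 'top') [616.58803183 210.59970013 -42.98526455] 68.8
side (616, 214, 60) [207 286]
top (616, 214, 60) [202 171]
side (550, -110, 45) [268 203]
top (550, -110, 45) [330 194]
3.1
```

View pics/crops.png

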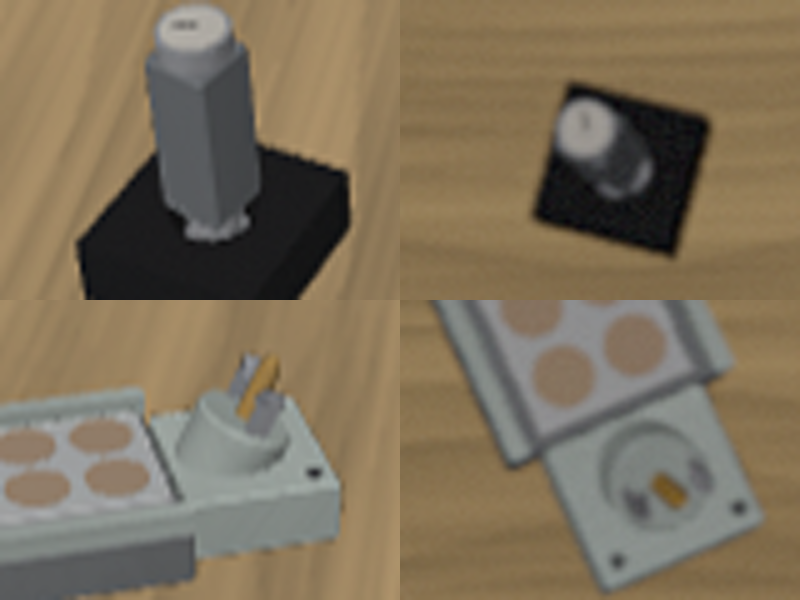

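Crops: the coupler is upright with a vertical grip edge near the middle of its silhouette in the side view (about 207,150). The port axis leans towards the robot, away from the chamber. Next is the grip yaw from that edge, and the grasp and press reachability.

```bash
cat > yaw.py <<'E'
from fit import *
import pickle
M,I=pickle.load(open('m.pkl','rb'))
k=calibration("side"); im=np.mean(I["side"],axis=0).mean(2).astype(np.float32)
c=np.array([616.6,210.7])
for z in (52,62,72,82,92,100):
    u=Pm(np.array([[*c,z]]),k)[0]; d=np.arange(-16,16,.25)
    s=Pm(np.array([[*c,z+5]]),k)[0]-u; s/=np.linalg.norm(s); n=np.array([-s[1],s[0]])*(1 if -s[1]>0 else -1)
    prof=np.mean([cv2.remap(im,*[ (u[j]+d*n[j]+s[j]*o).astype(np.float32)[None] for j in(0,1)],cv2.INTER_LINEAR)[0] for o in(-1,-.5,0,.5,1)],axis=0)
    if z in(62,82): print(z,prof[::4].round())
    g=np.abs(np.gradient(prof)); pk=[(d[i],round(float(g[i]),1)) for i in range(1,len(d)-1) if g[i]>=g[i-1] and g[i]>g[i+1] and g[i]>1]
    print(z,pk)
for yw in range(-45,45,10):
    q=box(-14,14,-14,14,72,72)[::2]@R.from_euler('z',yw,degrees=True).as_matrix().T+[*c,0]
    print(yw,(Pm(q,k)-Pm(np.array([[*c,72]]),k)).round(1).tolist())
E
python3 yaw.py
python3 - <<'E'
from h import *
yw=np.radians(22.4); ax=R.from_euler('zy',[yw,-np.radians(25)]).as_matrix()[:,2]
print(ax)
o=np.array([533.8,-137.1,50])
q0=np.array(current_joints())
for g in range(-45,46,15):
  for h in(0,90):
    Rt=R.from_euler('z',g+h,degrees=True)*R.from_euler('x',180,degrees=True)
    a=inverse_kinematics([616.6,210.7,65],Rt.as_rotvec()); print('grasp',g+h,None if a is None else np.round(a,2))
for g in range(0,360,30):
    Rt=R.from_euler('zyz',[22.4,-25,g],degrees=True)*R.from_euler('x',180,degrees=True)
    r=[inverse_kinematics(o+ax*d,Rt.as_rotvec()) for d in(67,110)]
    print('press',g,[None if a is None else np.round(a,2) for a in r])
E
```

```text
52 [(np.float64(-15.0), 10.5), (np.float64(-13.75), 6.6), (np.float64(-12.5), 2.9), (np.float64(-9.75), 15.6), (np.float64(-8.75), 1.3), (np.float64(0.5), 3.0), (np.float64(10.25), 8.0)]
62 [129. 127. 124. 124. 121. 103.  82.  91.  92.  91.  91.  92.  92.  92.
  92.  92.  89.  75.  71.  71.  71.  70.  70.  70.  68.  68.  89. 116.
 126. 127. 130. 132.]
62 [(np.float64(-11.5), 4.8), (np.float64(-10.25), 6.5), (np.float64(-9.5), 3.7), (np.float64(0.75), 4.3), (np.float64(10.0), 8.5)]
72 [(np.float64(-10.5), 5.3), (np.float64(0.5), 2.8), (np.float64(10.25), 17.1), (np.float64(11.25), 2.5)]
82 [119. 120. 122. 124. 129. 131. 101.  90.  91.  92.  92.  92.  92.  92.
  92.  92.  90.  75.  71.  71.  71.  71.  70.  71.  70.  69.  88. 123.
 134. 132. 128. 126.]
82 [(np.float64(-12.5), 1.2), (np.float64(-10.25), 8.7), (np.float64(0.75), 4.2), (np.float64(10.75), 9.5), (np.float64(13.75), 1.3)]
92 [(np.float64(-15.0), 1.3), (np.float64(-13.75), 1.2), (np.float64(-10.75), 6.5), (np.float64(-2.25), 1.2), (np.float64(-1.5), 1.1), (np.float64(0.0), 2.0), (np.float64(1.0), 3.2), (np.float64(2.25), 2.1)
[... 2492 characters left out ...]
 [array([-0.3 ,  0.6 ,  0.61,  1.52, -0.2 ,  1.54,  2.31]), array([-0.33,  0.53,  0.65,  1.54, -0.18,  1.59,  2.31])]
press 210 [array([-0.29,  0.49,  0.42,  1.61,  0.06,  1.43,  2.58]), array([-0.32,  0.42,  0.45,  1.63,  0.08,  1.49,  2.59])]
press 240 [array([ 0.85,  0.72, -1.25,  1.7 ,  0.92,  1.65,  2.43]), array([ 0.89,  0.6 , -1.24,  1.71,  0.82,  1.64,  2.49])]
press 270 [array([-1.19,  0.56,  1.34,  1.98, -0.13,  0.97, -2.58]), None]
press 300 [array([-1.23,  0.04,  1.19,  2.16,  0.49,  0.82, -2.58]), array([ 0.81, -0.  , -0.88,  2.08,  0.5 ,  0.92, -2.57])]
press 330 [array([-0.35, -0.08,  0.39,  2.25,  0.4 ,  0.62, -1.95]), array([-0.35, -0.2 ,  0.37,  2.24,  0.42,  0.74, -1.94])]
```

Coupler yaw is about -26° (equivalently 64°), from the near edge at +0.6 px of centre. Now the grasp and lift.

```bash
python3 - <<'E'
from h import *
rot=(R.from_euler('z',64,degrees=True)*R.from_euler('x',180,degrees=True)).as_rotvec()
c=[616.6,210.7]
move_to([*c,150],rot); print(current_time_s(),current_force())
move_straight([*c,65],speed=100); print(current_tool_pos())
set_gripper(0.0,50); print(current_gripper_width()*87,current_finger_force(),current_force(),current_time_s())
move_straight([*c,160],speed=80); print(current_gripper_width()*87,current_finger_force(),current_force(),current_time_s())
ax=R.from_euler('ZY',[22.4,-25],degrees=True).as_matrix()[:,2]; print(ax)
o=np.array([533.8,-137.1,50])
for g in range(0,360,15):
    Rt=R.from_euler('ZYZ',[22.4,-25,g],degrees=True)*R.from_euler('x',180,degrees=True)
    r=[inverse_kinematics(o+ax*d,Rt.as_rotvec()) for d in(66,130)]
    print('press',g,[None if a is None else np.round(a,2).tolist() for a in r])
E
```

```text
4.9583 [-0.41094755 -0.74780368 -0.35157394]
[617.13013981 210.80687127  65.74861929]
27.737943112725993 49.92464547045529 [-0.78260821  0.72250454 -0.33430737] 6.95
27.81539692927223 49.925036039203405 [ 0.42154846 -0.17221847 -1.70320674] 8.2917
[-0.39073004 -0.1610473   0.90630779]
press 0 [[-0.49, 0.0, 0.9, 2.17, -0.49, 0.72, -0.43], [-0.51, -0.21, 0.89, 2.15, -0.19, 0.82, -0.68]]
press 15 [[-0.51, 0.0, 0.92, 2.17, -0.49, 0.72, -0.17], [-0.53, -0.22, 0.91, 2.15, -0.18, 0.82, -0.43]]
press 30 [[-0.53, 0.0, 0.95, 2.17, -0.49, 0.72, 0.09], [-0.55, -0.23, 0.93, 2.15, -0.16, 0.82, -0.18]]
press 45 [[-0.56, 0.0, 0.97, 2.17, -0.49, 0.72, 0.35], [-0.58, -0.24, 0.94, 2.15, -0.15, 0.82, 0.07]]
press 60 [[-0.58, -0.0, 1.0, 2.17, -0.48, 0.72, 0.62], [-0.6, -0.25, 0.96, 2.15, -0.13, 0.82, 0.32]]
press 75 [[-0.62, -0.0, 1.04, 2.18, -0.48, 0.72, 0.88], [-0.62, -0.26, 0.98, 2.15, -0.11, 0.82, 0.57]]
press 90 [[-0.66, -0.01, 1.08, 2.18, -0.48, 0.72, 1.14], [-0.64, -0.27, 0.99, 2.15, -0.1, 0.82, 0.82]]
press 105 [[-0.66, -0.01, 1.08, 2.18, -0.48, 0.72, 1.4], [-0.66, -0.28, 1.01, 2.15, -0.08, 0.82,
[... 772 characters left out ...]
.17, -0.49, 0.72, -2.26], [-0.4, -0.18, 0.79, 2.14, -0.25, 0.83, -2.47]]
press 270 [[-0.46, 0.0, 0.87, 2.17, -0.49, 0.72, -2.0], [-0.43, -0.19, 0.82, 2.14, -0.23, 0.83, -2.22]]
press 285 [[-0.45, 0.01, 0.86, 2.17, -0.49, 0.72, -1.74], [-0.45, -0.19, 0.83, 2.14, -0.22, 0.83, -1.96]]
press 300 [[-0.44, 0.01, 0.86, 2.17, -0.49, 0.72, -1.48], [-0.45, -0.19, 0.84, 2.14, -0.22, 0.83, -1.7]]
press 315 [[-0.45, 0.01, 0.86, 2.17, -0.49, 0.72, -1.22], [-0.46, -0.2, 0.85, 2.14, -0.22, 0.83, -1.44]]
press 330 [[-0.46, 0.0, 0.87, 2.17, -0.49, 0.72, -0.96], [-0.48, -0.2, 0.86, 2.15, -0.21, 0.83, -1.19]]
press 345 [[-0.47, 0.0, 0.89, 2.17, -0.49, 0.72, -0.69], [-0.49, -0.21, 0.88, 2.15, -0.2, 0.83, -0.93]]
```

```bash
python3 - <<'E'
from fit import *
import pickle
from scipy.ndimage import label
M,I=pickle.load(open('m.pkl','rb'))
o=np.array([533.8,-137.1,50]); Rp=R.from_euler('ZY',[22.4,-25],degrees=True).as_matrix()
r=[]
for c in("side","top"):
    k=calibration(c); im=np.mean(I[c],axis=0); 
    sat=(im[...,0]-im[...,2])  # brass: red minus blue
    u=P(o+Rp@[0,0,22],c); y0,x0=int(u[1])-30,int(u[0])-40
    big=cv2.resize(im[y0:y0+60,x0:x0+80].astype(np.uint8)[:,:,::-1],(800,600),interpolation=cv2.INTER_CUBIC)
    for parts,col in((cyl(26,4,4.01),(255,0,0)),(cyl(6,4,38),(0,0,255)),(np.array([[0,0,40.]]),(0,255,0)),(box(-4,4,14,26,28.5,28.5),(0,255,0)),(box(-4,4,-26,-14,28.5,28.5),(0,255,0))):
        for p in Pm(parts@Rp.T+o,k): cv2.circle(big,tuple(int(v) for v in ((p-[x0,y0]+.5)*10)),2,col,-1)
    r.append(big[100:500,100:500] if 0 else cv2.resize(big,(400,300)))
    print(c,u,sat[int(u[1])-6:int(u[1])+8,int(u[0])-7:int(u[0])+9].astype(int))
cv2.imwrite('pics/port.png',cv2.resize(cv2.hconcat(r),(800,300)))
E
```

```text
side [279.38322229 189.76294948] [[52 52 54 54 48 32 51 51 58 54 61 57 57 56 56 56]
 [52 53 55 55 31 -2 10 14 51 67 79 70 56 56 57 56]
 [52 53 56 57 10 -9 -9 -4 61 86 88 75 56 56 57 56]
 [52 55 57 42 -8 -7 -8 28 83 85 82 63 56 56 57 54]
 [53 56 56  6 -6 -7 -2 69 84 82 77 57 56 57 56 53]
 [54 57 41 -8 -5 -7 28 84 83 79 68 51 56 56 55 53]
 [56 57  7 -7 -6 -2 70 85 83 76 59 53 57 55 55 53]
 [50 43 -8 -7 -6 30 85 87 73 47 46 59 57 54 54 54]
 [17  9 -6 -7  0 70 86 65 19 -2  9 28 38 57 57 55]
 [-5 -4 -5 -6 31 86 73  8 -9 -7 -7 -6  0 18 31 58]
 [-4 -3 -4 -1 71 86 70  0 -5 -4 -5 -4 -5 -6  1 45]
 [-3 -3 -4 30 87 86 70  1 -5 -4 -4 -3 -4 -4 -6  8]
 [-2 -3 -3 52 90 85 33 -8 -4 -3 -4 -4 -2 -3 -5 -5]
 [-3 -3 -4 17 52 61  1 -6 -4 -3 -3 -3 -2 -2 -3 -5]]
top [344.29552868 202.2162716 ] [[ 0 -2 -1 -3 -2 -3 -2 -1 -1 -1 -1 -1 -2 -3  0 -2]
 [-2 -2 -3 -1  0 -1 -1 -2 -2 -1 -1 -2 -1 -2 -2 -2]
 [-2 -3  0  5 16 19  8 -1 -2 -4 -2 -1 -3 -3 -2  0]
 [-1 -2  3 20 47 53 33 11  0 -2 -3 -3 -2 -3 -4 -2]
 [-3 -1  7 34 68 73 62 38 16  1 -2 -4 -2 -2 -2 -4]
 [-2 -3  7 33 64 75 71 63 44 18  3 -3 -4 -2 -2 -1]
 [-1 -2  1 13 40 66 81 72 68 43 11 -1 -3 -2 -1 -2]
 [ 0 -3 -2  0 13 39 65 80 84 66 24  1 -2 -2 -3 -1]
 [-2 -2 -2 -2  0 11 34 65 73 55 23  1 -2  0 -2 -2]
 [-2 -2 -1 -4 -3  0  9 27 34 23  7 -2 -2 -1 -2 -3]
 [ 0 -2 -4 -1 -3 -2 -1  3  3  1 -1 -3 -3 -2 -1 -3]
 [-3 -2 -2 -2 -2 -2 -3 -1 -2 -1 -2 -3 -1 -2 -3 -2]
 [-1 -2 -1 -1 -1 -2 -2 -2 -2 -1  0 -2 -2 -1 -2 -3]
 [-2 -3  0 -2 -1 -2 -1 -1 -2 -2 -1 -1 -3 -1 -2 -2]]
```

View pics/port.png

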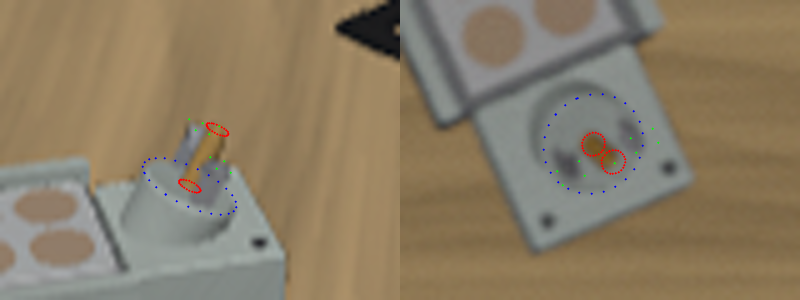

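The model overlay sits close to the picture: port face circle and nipple are within about 1 px, with the brass slightly off. I'll refine the port from the brass, then move to a pre-insert pose and see where the coupler sits relative to the TCP.

```bash
python3 - <<'E'
from fit import *
import pickle
M,I=pickle.load(open('m.pkl','rb'))
Rp=R.from_euler('ZY',[22.4,-25],degrees=True).as_matrix(); o0=np.array([533.8,-137.1,50])
k=calibration("top"); im=np.mean(I["top"],axis=0); w=np.clip((im[...,0]-im[...,2])/75,0,1)
u=P(o0+Rp@[0,0,22],"top").astype(int); W=w[u[1]-9:u[1]+10,u[0]-12:u[0]+12]
parts=[np.vstack([cyl(6,4,35),cyl(1.5,40,40.01)])]
def f(v):
    s,o=sil(parts,lambda p:p@Rp.T+o0+[v[0],v[1],0],k); full=np.zeros((420,560)); full[o[1]:o[1]+s.shape[0],o[0]:o[0]+s.shape[1]]=s
    full=cv2.GaussianBlur(full,(0,0),.7); return ((full[u[1]-9:u[1]+10,u[0]-12:u[0]+12]-W)**2).sum()
r=minimize(f,[0,0],method="Nelder-Mead",options=dict(initial_simplex=[[0,0],[3,0],[0,3]])); print('top shift',r.x,r.fun,f([0,0]))
def sx(v): # side axis x at rows 186,189
    q=Pm(np.array([[0,0,z] for z in np.arange(4,40,.5)])@Rp.T+o0+[v[0],v[1],0],calibration("side")); q=q[np.argsort(q[:,1])]
    return np.interp([186,189],q[:,1],q[:,0])
print('side measured 280.99 279.7; model',sx([0,0]),sx(r.x),'d/dx',sx([1,0])-sx([0,0]),'d/dy',sx([0,1])-sx([0,0]))
E
python3 - <<'E'
from h import *
Rp=R.from_euler('ZY',[22.4,-25],degrees=True); ax=Rp.as_matrix()[:,2]; o=np.array([533.8,-137.1,50])
rot=(Rp*R.from_euler('x',180,degrees=True)).as_rotvec()
move_to(o+ax*(92+57.75),rot); print(current_time_s(),current_joints(),current_force())
move_straight(o+ax*(55+57.75),speed=80)
print(current_tool_pos()-(o+ax*(55+57.75)),(R.from_rotvec(rot).inv()*R.from_rotvec(current_eef_rot())).as_rotvec(),current_force(),current_gripper_width()*87,current_time_s())
ims=[camera("side") for _ in range(3)]; im=np.mean(ims,axis=0).astype(np.uint8)
t=camera("top")
for c,i in(("side",im),("top",t)):cv2.imwrite(f'pics/pre_{c}_raw.png',i[:,:,::-1])
u=P(o+ax*55,"side").astype(int); v=P(o+ax*55,"top").astype(int); print(u,v)
f=lambda i,u:cv2.resize(i[u[1]-30:u[1]+30,u[0]-40:u[0]+40,::-1],(400,300),interpolation=cv2.INTER_CUBIC)
cv2.imwrite('pics/pre.png',cv2.hconcat([f(im,u),f(t,v)]))
E
```

```text
top shift [0.23796594 1.68190044] 3.5719465015571936 5.025880347211251
side measured 280.99 279.7; model [281.23157855 279.75798216] [281.21707566 279.74352955] d/dx [-0.40769167 -0.4062783 ] d/dy [0.04913086 0.04896054]
9.7917 [-0.51331041 -0.2704414   0.87508193  2.13234255 -0.11965454  0.86813245
 -0.73775949] [ 0.9802313   0.68805725 -2.31466587]
[ 0.11562846  0.03409639 -0.01931439] [-0.00025645 -0.00073814 -0.00054935] [-1.28177691  0.42575052 -1.96821151] 27.54177594102729 10.4083
[284 178] [348 205]
```

View pics/pre.png

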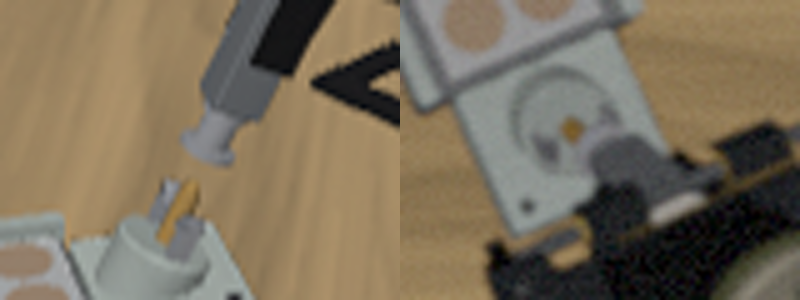

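Side crop: the mouth is near (207,153), above the nipple tip at (190,185), and looks slightly right of the nipple axis. I'll measure the coupler in hand numerically in both views.

```bash
cat > hand.py <<'E'
from fit import *
# coupler in tool frame: mouth at (dx,dy,L), z axis = -tool z with pitch; model points p -> tool coords
CP=[cyl(15,0,4),cyl(9.5,4,22),cyl(12,22,26),box(-14,14,-14,14,26,52)]
def T(v,tp,tr):
    def g(p):
        q=(p-[0,0,76])@R.from_euler('XY',[v[4],v[3]]).as_matrix().T*[1,-1,-1]+[v[0],v[1],-19+(v[2]-57)]
        return q@tr.T+tp
    return g
def observe(n,cams=("side","top")):
    tp=np.array(current_tool_pos()); tr=R.from_rotvec(current_eef_rot()).as_matrix(); ob=[]
    for c in cams:
        m=[]
        for _ in range(n):
            camera(c); d=cut_out(c,"coupler")
            if d and d[0]["score"]>.3: m.append(d[0]["region"].astype(float))
        if m: ob.append((c,np.mean(m,axis=0)))
    return tp,tr,ob
def fitc(tp,tr,ob,free=(0,1,2,3)):
    def f(x):
        v=np.zeros(5); v[2]=57.75; v[list(free)]+=np.array(x)*[ {3:.02,4:.02}.get(i,1) for i in free]
        c=0
        for cam,m in ob:
            k=calibration(cam); s,o=sil(CP,T(v,tp,tr),k); h,w=s.shape
            full=np.zeros(m.shape); full[o[1]:o[1]+h,o[0]:o[0]+w]=s
            # weight: only the half-space beyond the 48 mm section (mouth side)
            a=Pm(T(v*0+[0,0,57.75,0,0],tp,tr)(np.array([[0,0,0.],[0,0,44.]])),k); d=a[0]-a[1]
            yy,xx=np.mgrid[:420,:560]; W=((xx-a[1,0])*d[0]+(yy-a[1,1])*d[1])>0
            c+=(W*(full-m)**2).sum()
        return c
    n=len(free); r=minimize(f,np.zeros(n),method="Nelder-Mead",options=dict(initial_simplex=np.vstack([np.zeros(n),2*np.eye(n)]),xatol=.03,fatol=.03)); return r.x,r.fun
E
python3 - <<'E'
from hand import *
import pickle
np.set_printoptions(precision=2,suppress=True)
tp,tr,ob=observe(6); pickle.dump((tp,tr,ob),open('hand.pkl','wb'))
print([(c,m.sum()) for c,m in ob]); print(tr)
for free in((0,1),(0,1,2),(0,1,2,3)):
    print(free,'both',*fitc(tp,tr,ob,free))
print('side',*fitc(tp,tr,[b for b in ob if b[0]=="side"],(0,2,3)))
print('side',*fitc(tp,tr,[b for b in ob if b[0]=="side"],(0,2)))
print('top',*fitc(tp,tr,[b for b in ob if b[0]=="top"],(0,1)))
E
```

```text
[('side', np.float64(377.83333333333337)), ('top', np.float64(202.33333333333331))]
[[ 0.84  0.38  0.39]
 [ 0.35 -0.92  0.16]
 [ 0.42  0.   -0.91]]
(0, 1) both [-0.67  1.63] 33.82903498654364
(0, 1, 2) both [-0.29  1.33 -1.22] 33.22566705113418
(0, 1, 2, 3) both [ 0.06  1.15 -1.1   0.17] 33.45241061130334
side [ 1.06 -1.48  0.94] 14.587858515955404
side [-0.04 -1.46] 14.632487504805844
top [0.02 1.5 ] 17.654417531718572
```

The jaws centre the coupler along tool y, so the 1.3 mm seen there is camera bias. Correcting the port by it and averaging with the brass fit gives (533.5, -135.2, 50). Inserting in guarded steps.

```bash
cat > ins.py <<'E'
from h import *
np.set_printoptions(precision=2,suppress=True)
Rp=R.from_euler('ZY',[22.4,-25],degrees=True); RM=Rp.as_matrix(); ax=RM[:,2]
rot=(Rp*R.from_euler('x',180,degrees=True)).as_rotvec(); L=57.75
def F(n=5):
    a=[]
    for _ in range(n): a.append(np.r_[current_force(),current_ft_torque()]); hold(.02)
    a=np.mean(a,axis=0); return np.r_[a[:3]@RM,a[3:]@RM]
def go(o,z,lat=(0,0),speed=30,stop=None):
    s=move_straight(o+RM@[lat[0],lat[1],z+L],rotation=rot,speed=speed,stop_force=stop)
    p=RM.T@(np.array(current_tool_pos())-o)-[0,0,L]
    f=F(); print(z,s,'pos',p,'F',f-F0,'w',round(current_gripper_width()*87,2),round(current_time_s(),2)); return s,p,f-F0
import os
F0=np.load('F0.npy') if os.path.exists('F0.npy') else 0
o=np.array([533.5,-135.2,50])
E
python3 - <<'E'
import ins; from ins import *
go(o,50); ins.F0=F(15); np.save('F0.npy',ins.F0); print(ins.F0)
for z in(44,40,36,32,28):
    s,p,f=go(o,z,stop=6)
    if s or np.abs(f[:2]).max()>3: break
E
```

```text
50 False pos [-0.15  0.26 49.74] F [-0.76  0.47 -1.87 -0.    0.86  0.01] w 27.83 12.22
[-0.58  0.16 -1.74 -0.    0.84 -0.01]
44 False pos [-0.22  0.18 43.71] F [ 0.26  0.05  0.21  0.01 -0.03  0.01] w 27.5 12.91
40 False pos [-0.14  0.09 39.8 ] F [-0.26 -0.04 -0.36  0.   -0.01  0.01] w 27.7 13.28
36 False pos [-0.14  0.11 35.79] F [-0.15 -0.25 -0.01 -0.02  0.01 -0.02] w 27.63 13.64
32 False pos [-0.21  0.07 31.79] F [-0.23 -0.52  0.09 -0.04  0.03 -0.01] w 27.98 14.01
28 False pos [-0.2   0.05 27.82] F [-1.26 -0.63 -0.57 -0.13  0.27 -0.  ] w 27.45 14.38
```

The nipple is in the bore, with slight contact at z=28. I'll centre by probing at z=30.

```bash
python3 - <<'E'
import ins; from ins import *
go(o,30); c=np.zeros(2)
for a in(0,1):
    e=[]
    for s in(1,-1):
        d=c.copy(); d[a]+=4*s
        t,p,f=go(o,30,d,speed=8,stop=2.5); e.append((p[a],f[a])); go(o,30,c,speed=30)
    c[a]=(e[0][0]+e[1][0])/2; print(a,e,c)
go(o,30,c); np.save('c.npy',c)
E
```

```text
30 False pos [-0.   -0.12 30.2 ] F [-2.01 -0.49  0.42 -0.15  0.42  0.03] w 28.02 14.71
30 True pos [-0.47  0.23 29.62] F [-0.16 -0.   -0.16 -0.   -0.    0.03] w 27.77 15.07
30 False pos [-0.17  0.07 29.95] F [-1.44 -0.22 -0.49 -0.1   0.22  0.01] w 27.96 15.4
30 True pos [-3.7  -0.04 29.96] F [ 2.54 -1.15  1.08 -0.33 -0.86  0.01] w 27.95 15.98
30 False pos [-0.41  0.28 29.75] F [-0.68 -0.25  0.17 -0.05  0.07  0.02] w 27.66 16.37
0 [(np.float64(-0.46917891099031717), np.float64(-0.1591989788084306)), (np.float64(-3.7047052953171957), np.float64(2.5358578204835807))] [-2.09  0.  ]
30 True pos [-1.57  1.24 29.88] F [-0.03 -1.66  0.27 -0.53 -0.1   0.02] w 28.0 16.81
30 False pos [-2.37  0.26 29.84] F [-0.19 -0.12 -0.38  0.   -0.    0.01] w 27.59 17.14
30 True pos [-2.67 -2.13 29.53] F [ 0.41  0.45  0.09  0.18 -0.28  0.04] w 27.59 17.65
30 False pos [-2.23  0.18 29.97] F [-0.29 -0.37  0.01 -0.03 -0.    0.02] w 28.09 17.98
1 [(np.float64(1.2382609502879482), np.float64(-1.658845662250826)), (np.float64(-2.1319992970381034), np.float64(0.45256233977383103))] [-2.09 -0.45]
30 False pos [-2.16 -0.54 29.99] F [-0.08  0.   -0.22 -0.01  0.   -0.  ] w 27.64 18.32
```

Probing gives 3.2–3.4 mm of free play on both axes, which matches the 3 mm clearance, so the centre is (-2.0, -0.45). Pressing on now.

```bash
python3 - <<'E'
import ins; from ins import *
c=(-2.0,-.45); set_gripper(0.0,60)
for z in(26,23,20,17,14,12,11,10,9,8):
    s,p,f=go(o,z,c,speed=20)
    if np.hypot(*f[:2])>8 or f[2]>20: break
E
```

```text
26 False pos [-2.16 -0.38 25.8 ] F [-0.23 -0.35  0.03 -0.   -0.03 -0.  ] w 27.65 18.97
23 False pos [-1.85 -0.57 22.97] F [ 0.23 -0.24  1.03 -0.05 -0.18 -0.  ] w 27.5 19.35
20 False pos [-1.72 -0.57 19.99] F [ 1.37 -0.07  2.92 -0.06 -0.46  0.02] w 27.57 19.73
17 False pos [-2.09 -0.36 16.82] F [ 1.82 -1.67 -1.81 -0.32 -0.51 -0.  ] w 27.27 20.12
14 False pos [-2.32 -0.29 13.61] F [ 1.53 -2.67 -8.45 -0.75 -0.47  0.02] w 27.93 20.5
12 False pos [-2.17 -0.44 12.03] F [-1.06  0.36  6.45  0.2   0.18  0.05] w 27.67 20.83
11 False pos [-2.09 -0.46 11.  ] F [-1.55  0.75  7.45  0.21  0.31  0.03] w 27.52 21.17
10 False pos [-2.06 -0.44  9.98] F [-2.02  0.75  8.11  0.25  0.42  0.01] w 27.78 21.5
9 False pos [-2.09 -0.48  9.  ] F [-2.    1.09  8.52  0.27  0.47  0.03] w 27.34 21.83
8 False pos [-1.98 -0.61  8.31] F [-3.32  2.96 17.12  0.74  0.74  0.01] w 27.5 22.17
```

The latches snapped: axial force dropped to -8 N near z=14, then turned positive against the nipple spring. It bottomed at z≈8.3 with 17 N, which matches the 1.2 mm mouth offset seen by vision. I'll add slight extra push, hold and look.

```bash
python3 - <<'E'
import ins; from ins import *
go(o,7.6,(-2.0,-.45),speed=20)
for _ in range(3): hold(.8); print(F()-F0,current_time_s())
im=np.mean([camera("side") for _ in range(3)],axis=0).astype(np.uint8); t=camera("top")
f=lambda i,u:cv2.resize(i[u[1]-30:u[1]+30,u[0]-40:u[0]+40,::-1],(400,300),interpolation=cv2.INTER_CUBIC)
cv2.imwrite('pics/home.png',cv2.hconcat([f(im,P(o+ax*20,"side").astype(int)),f(t,P(o+ax*20,"top").astype(int))]))
E
```

```text
7.6 False pos [-1.92 -0.69  8.1 ] F [-3.93  3.98 22.52  1.07  0.93  0.02] w 27.51 22.5
[-4.37  3.75 22.4   1.04  0.96  0.02] 23.3833
[-4.39  3.46 22.45  1.06  0.95  0.02] 24.2667
[-4.15  3.95 22.47  1.06  0.95  0.06] 25.15
```

View pics/home.png

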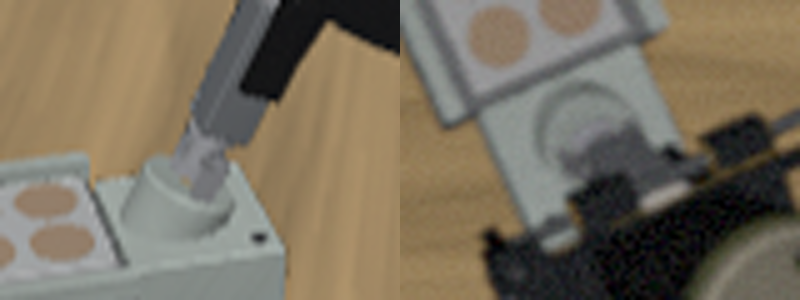

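The side view shows the lip down between the latches at about (200,175), with the nipple hidden. The force sequence matches the spec: latch snap, about 6 N, then 8.5 N, then a hard stop. It has been held steady at 22 N for over 2.5 s, so I'm handing it in.

```bash
python3 -c "
from ins import *
print(F()-F0,current_time_s()); print(finish_job())"
```

```text
[-3.89  4.05 22.65  1.06  0.94  0.02] 25.4333
the job is handed in; nothing more can be done
None
```

The coupler is latched on the nipple and pressed home at about 22 N; I held it there for more than 2.5 s and handed the job in at 25.4 s, still gripped and pressed, without touching the well plate, bottle or frame.

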